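# Pop a brick sample out of its dispenser and catch it on the slide

### The job

Press down the yellow ejector of the dispenser that holds the red brick with one finger, so that the red brick pops out of its pocket, and stop the brick on the slide with the other finger after it has slid about one to five centimetres and before it runs off the end. Do not pinch or lift it, and leave the grey brick's dispenser and everything else on the table as they are. Finish while holding: ejector still pressed down with one finger, brick at rest against the other.

Things in the scene. Friction and masses are not known exactly. Their poses are not given: they have to be found in the camera images.
- red_dispenser: blue-railed steel chute fixed to the table, 160 x 86 mm. Origin: table level under the middle of the brick's pocket; x level, downhill; z up. Slide: 18 deg slope, 64 mm wide, side rails 10 mm high; 45 mm above the table at x=0, falling 3.25 mm per 10 mm of x, ending open at x=90 mm. Pocket x=-16 to 16 mm, 5 mm deep, spring lifter as floor. Pad, brick, slide in line along x; pad uphill
- red_ejector (a joint): travel of the red dispenser's yellow ejector pad: 0 = up, 0.008 m = fully down; springs back; about 3 N starts it, about 7 N bottoms it. It lifts the brick 0.85 mm per mm; from about 6 mm the brick clears its pocket and at once slides off down the slide, gone within a second unless something already stands in its way
- red_pad (a point): centre of the top of the yellow pad, level, 34 mm (along the chute) x 50 mm, 39 mm uphill of the dispenser's origin; 53 mm above the table when up, 45 when down. With the hand upright and the fingers in line with the chute, a second fingertip level with the one on the pressed pad is 9 to 18 mm above the slide at x=30 to 60 mm: it blocks the brick without touching the slide
- red_brick_center (a point): centre of the terracotta red mini brick, loose in its pocket, 30 mm (along the chute) x 60 x 28 mm high, about 0.1 kg, parallel to the slope, slippery on the slide; at the start 4.5 mm downhill of the dispenser's origin and 53 mm above the table
- red_brick: the terracotta red mini brick itself; origin at its centre, the same point as red_brick_center; its frame is level (z up, x downhill) while it lies on the slope
- grey_dispenser: the second dispenser, of the same make and size, holding a grey concrete mini brick; to be left alone. Origin and axes as for the red one
- grey_ejector (a joint): travel of the grey dispenser's ejector pad, 0 = up, 0.008 m = fully down; to be left alone
- grey_brick_center (a point): centre of the grey concrete mini brick, same size as the red one, in the other dispenser; to be left alone
- bond_model: loose wooden brick-bond model, 56 x 112 x 48 mm, origin under its centre; bystander
- bond_model_b: loose wooden brick-bond model, 56 x 112 x 64 mm, origin under its centre; bystander
- paint_tin: loose small paint tin with a blue band, 76 mm diameter, 95 mm high, origin under its centre; bystander
- pipe_collar: loose white plastic pipe collar, 48 mm diameter, 35 mm high, origin under its centre; bystander
- pipe_reducer: loose white plastic pipe ring, 36 mm diameter, 28 mm high, origin under its centre; bystander
- loose_brick: loose terracotta mini brick lying flat on the table, 30 x 60 x 28 mm, origin under its centre; bystander, not in a dispenser

How it is judged:
On the way, in this order (a step that is already met when the one before it is completed fails the run):
1. the red dispenser's ejector is pressed while the brick is still in its pocket (value of joint red_ejector above 0.002 m and x of red_brick_center in the frame of red_dispenser below 0.012 m).
2. the red brick, out of its pocket, is stopped on the slide by a finger while the ejector is held down (x of red_brick_center in the frame of red_dispenser between 0.014 and 0.065 m and contact force between the fingers and red_brick above 0.03 N and value of joint red_ejector above 0.005 m and linear speed of red_brick below 0.02 m/s), for 0.3 s.
At the end, for the whole second after the job is handed in: The red brick rests on the slide between the rails, centre 14 to 65 mm downhill of the dispenser's origin, tipped under 0.25 rad and slower than 20 mm/s, a finger touching it (over 0.03 N), the ejector pressed more than 5 of its 8 mm (all of step 2 and angular speed of red_brick below 0.2 rad/s and z of red_brick_center in the frame of red_dispenser between 0.03 and 0.066 m and angle between red_brick's own z axis and vertical below 0.25 rad and y of red_brick_center in the frame of red_dispenser between -0.006 and 0.006 m); the arm keeps its last pose, push and grip.
It fails at once if the red brick ran off or nearly off the slide (centre over 78 mm downhill) (x of red_brick_center in the frame of red_dispenser above 0.078 m).
It fails at once if the red brick was lifted (centre over 75 mm above the table) or tipped over (over 0.6 rad) (z of red_brick_center in the frame of red_dispenser above 0.075 m or angle between red_brick's own z axis and vertical above 0.6 rad).
It fails at once if the red brick was squeezed or forced (over 15 N by the fingers) (contact force between the fingers and red_brick above 15 N).
It fails at once if the grey brick was moved over 8 mm or its ejector pressed over 3 mm (distance of grey_brick_center from where it was at the start of the episode above 0.008 m or value of joint grey_ejector above 0.003 m).
It fails at once if a bystander was moved over 15 mm (distance of any of bond_model, bond_model_b, paint_tin, pipe_collar, pipe_reducer, loose_brick from where it was at the start of the episode above 0.015 m).
It also fails if it takes over 32 s, if anything falls off the work surface, if the arm or the gripper's body presses on something with over 40 N, if the wrist force passes 120 N, or if a joint passes its speed limit or range.

### The arm

A 7-joint arm with a two-finger parallel gripper is mounted at the origin on the work surface. World frame = base frame: x ahead of the robot, y to its left, z up, the work surface at z = 0. Lengths are in m, angles in rad, forces in N, time in s.
With the tool pointing down it reaches from about 0.425 to 1.025 m from the base axis. Payload 3.6 kg.
Tool frame: the origin (TCP) lies midway between the tips of the shut fingers; the grasp point (between the pads) lies 19 mm behind it (r.hold_point_z is the distance from the TCP to the grasp point, in m); z points along the fingers, y is the line along which they close (so a half turn about z gives the same grasp; the last joint's range is limited). The gripper opens to 85 mm and grips with 20 to 120 N. Pads are 22 mm wide; open, the fingers measure 114 mm over their backs; the gripper's body (76 mm by 85 mm) begins 54 mm behind the grasp point. The pads swing forward as they close: fully open they stand 13 mm farther back than shut.
Start: joints at [-1.389, 0.591, 0.048, 1.609, -0.033, 0.943, -0.034], TCP at [0.197, 0.698, 0.197] pointing down, gripper open.
Joint ranges: [-2.69, 2.69], [-0.47, 2.24], [-1.27, 1.36], [0.19, 2.51], [-1.53, 4.68], [0.08, 2.07], [-3.09, 3.09]. Speed limits (rad/s): [2.57, 2.57, 3.14, 3.14, 3.14, 3.14, 3.14].

### API

Orientations are given as a unit quaternion [w, x, y, z].
In Python, from station import r gives the robot as it stands.
- The arm moves only by the shell command python3 -m pendant 'ROWS' [FORCE]. ROWS is JSON, one flat list of numbers, 7 for each row, row after row: the shift along the tool's x, y, z in m, then the turn, a rotation vector about the tool's x, y, z in rad, then the finger opening in m, from 0 to 0.0854. In form: [x, y, z, rx, ry, rz, hand, x, y, z, rx, ry, rz, hand, ...]. A call has 1 to 10 rows; each row shifts and turns the commanded pose from where the row before left it, along the tool's axes as they then stand; what a row does not reach is not made up. A row lasts 1/10 s, in which the tool goes at most 50 mm and 8.59 degrees, less where a joint would pass 70% of its speed; a pose out of reach is approached as far as the arm can. A call is refused whole if a number of a shift passes 0.05 or a number of a turn 0.15, either way. A call with a gripper value outside its range is refused whole. The fingers move at their own pace and stop on an object; FORCE is the grip in N (left out, the last holds). Time passes only in rows, so rows that do not move let the fingers close. It gives the time, the measured TCP pose, the force, the opening and the grip force at its end, in the units of the state.
- r.sense(): the state, without advancing time (a new reading comes with each control period).
- r.read_camera(name): name is "scene" or "top"; returns the picture (480x640x3 uint8, red, green, blue); there is no depth.
- r.calibration(name): a dict with "camera_matrix" (3x3 intrinsics, pixels), "world_from_camera" (4x4, takes a point from camera to world coordinates). Camera axes: x right, y down, z forward; pixel columns grow to the right and rows downward; lengths in m; the calibration is good to about 2 mm. A picture is of the moment at which its call begins. calibration takes no time and is no camera call.
- r.close_job(): hands the job in; it is judged then, once.
Trained networks look in the newest picture that a camera, given by its name, has taken for a name from the list of things; names that differ only in an ending like _2 or _b are one class to them, and where a whole thing is asked for, a point or a joint stands for the part that bears it (a point fixed in the world has none). Each returns a list of dicts, best first, with "score" (0 to 1); they miss things now and then, are a little off and sometimes report something else, mostly with a low value. They report only what shows in the picture. A call takes as long as a camera call.
- r.search_frame(camera, label): "rect" ([left, top, width, height] in pixels, round what is visible of it).
- r.mark_of(camera, label): "uv" ([column, row] in pixels: a listed point, or the origin of a listed thing).
The state is a dict: "t": time; "q": joint angles; "joint_velocities": joint speeds; "tau": joint torques, N m; "tool_pos": TCP position; "tool_rot": TCP orientation; "wrist_force": force on the tool from outside, world axes, zero at the start; "torque": the same for the moment, N m; "opening": finger opening in m; "grasp_force": force on a finger pad.
Only numpy, scipy, OpenCV 4.12 (cv2) and the standard library are available. Lean on these libraries where they do the work, as an engineer would, in place of code of your own. Each camera call takes 0.05 s, during which the arm holds its last target. There are 200 camera calls.

## Working session

There is one attempt and no reset: what is moved stays moved. The work goes in short steps, Python scripts to look and compute and a shell command to move; the robot and the scene stay as the last step left them, time stands still between calls to the robot, and variables do not carry over. Pictures are saved under pics/ and viewed, at most 10 in all, crops included, and the job is handed in when it is done.

```bash
ls; mkdir -p pics; cat > h.py <<'E'
from station import r
import numpy as np, cv2
def ray(cam,uv):
    c=r.calibration(cam); K=np.array(c["camera_matrix"]); T=np.array(c["world_from_camera"])
    d=T[:3,:3]@np.linalg.solve(K,[uv[0],uv[1],1]); return T[:3,3],d
def at_z(cam,uv,z):
    o,d=ray(cam,uv); return o+d*(z-o[2])/d[2]
E
python3 - <<'E'
from h import *
np.set_printoptions(precision=4,suppress=True)
for c in("scene","top"):
    cv2.imwrite(f"pics/{c}1.png",r.read_camera(c)[:,:,::-1])
    print(c,r.calibration(c)["world_from_camera"])
    for n,z in(("red_pad",.053),("red_brick_center",.053),("red_dispenser",0),("grey_dispenser",0),("grey_brick_center",.053)):
        for m in r.mark_of(c,n)[:2]: print(n,m["uv"],round(m["score"],2),at_z(c,m["uv"],z))
s=r.sense();print(s["t"],s["tool_pos"],s["tool_rot"],s["opening"],s["wrist_force"])
E
```

```text
pics
scene [[ 0.7592  0.4654 -0.4551  1.2225]
 [ 0.6506 -0.5204  0.5531 -0.7305]
 [ 0.0206 -0.716  -0.6978  1.0109]
 [ 0.      0.      0.      1.    ]]
red_pad [230.4, 253.1] 0.55 [ 0.4846 -0.1395  0.053 ]
red_dispenser [239.8, 284.0] 0.89 [ 0.5278 -0.1582  0.    ]
grey_dispenser [358.9, 210.9] 0.86 [0.5744 0.2055 0.    ]
grey_brick_center [361.2, 198.6] 0.58 [0.5851 0.1951 0.053 ]
top [[ 0.0526 -0.9743  0.2192  0.3561]
 [-0.9986 -0.0502  0.0164 -0.0078]
 [-0.005  -0.2197 -0.9755  1.1997]
 [ 0.      0.      0.      1.    ]]
red_brick_center [384.7, 268.4] 0.54 [ 0.5453 -0.1719  0.053 ]
grey_dispenser [246.8, 250.8] 0.57 [0.5834 0.2019 0.    ]
grey_brick_center [249.4, 248.4] 0.75 [0.5802 0.1863 0.053 ]
0.6 [0.1974 0.6976 0.1969] [ 0.      0.1375  0.9905 -0.    ] 0.08579683866558342 [-0.669   0.2575 -0.2688]
```

View pics/scene1.png

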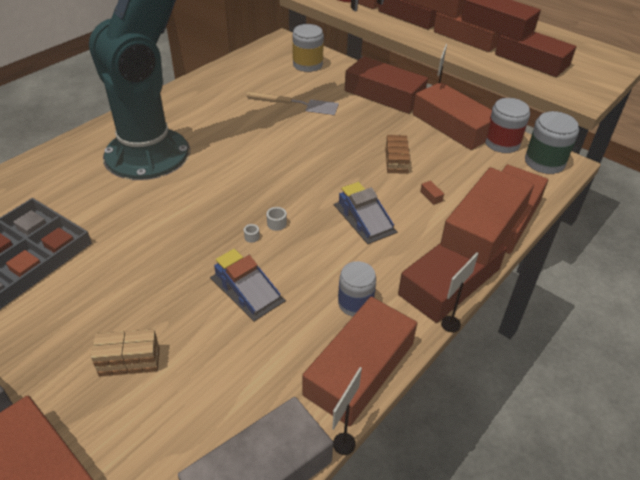

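View pics/top1.png

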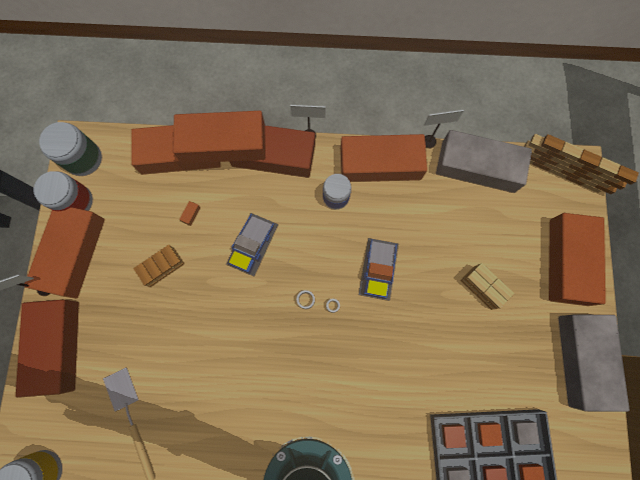

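The red dispenser's pad is near (377,288) in top and (230,258) in scene, with the brick just downhill of it. The tin stands uphill-left of nothing critical. Next I measure the pose more finely by colour.

```bash
python3 - <<'E'
from h import *
np.set_printoptions(precision=4,suppress=True)
t=cv2.imread("pics/top1.png"); s=cv2.imread("pics/scene1.png")
a=cv2.resize(t[230:310,345:415],None,fx=5.5,fy=5.5,interpolation=cv2.INTER_CUBIC)
b=cv2.resize(s[240:325,205:290],None,fx=4.7,fy=4.7,interpolation=cv2.INTER_CUBIC)
h=max(a.shape[0],b.shape[0]); f=lambda i:cv2.copyMakeBorder(i,0,h-i.shape[0],0,0,0)
cv2.imwrite("pics/crop1.png",np.hstack([f(a),f(b)]))
for c,im,x0,x1,y0,y1 in(("top",t,345,415,230,310),("scene",s,205,290,240,325)):
    hsv=cv2.cvtColor(im,cv2.COLOR_BGR2HSV)
    for n,lo,hi,z in(("yellow",(24,150,100),(35,255,255),.053),("brick",(3,150,60),(12,255,255),.06),("blue",(105,90,30),(130,255,255),.03)):
        m=np.zeros(im.shape[:2],np.uint8); m[y0:y1,x0:x1]=cv2.inRange(hsv,lo,hi)[y0:y1,x0:x1]
        ys,xs=np.nonzero(m); 
        if len(xs)<5: print(c,n,len(xs)); continue
        P=np.array([at_z(c,(u,v),z)[:2] for u,v in zip(xs,ys)])
        R=cv2.minAreaRect((P*1000).astype(np.float32))
        print(c,n,len(xs),(xs.mean().round(1),ys.mean().round(1)),P.mean(0),R, at_z(c,(xs.mean(),ys.mean()),z))
E
```

```text
top yellow 244 (np.float64(376.9), np.float64(287.6)) [ 0.494  -0.1527] ((493.91351318359375, -152.66928100585938), (48.43505096435547, 33.4472541809082), 82.2524185180664) [ 0.4939 -0.1527  0.053 ]
top brick 304 (np.float64(380.0), np.float64(270.8)) [ 0.5371 -0.1589] ((536.8172607421875, -158.9620361328125), (59.667694091796875, 35.54378128051758), 82.47026824951172) [ 0.5371 -0.1589  0.06  ]
top blue 127 (np.float64(378.5), np.float64(275.9)) [ 0.5284 -0.1591] ((546.7347412109375, -162.6716766357422), (71.37132263183594, 143.91322326660156), 83.56497192382812) [ 0.5281 -0.1591  0.03  ]
scene yellow 21 (np.float64(226.9), np.float64(258.7)) [ 0.4913 -0.1561] ((493.39947509765625, -152.0297088623047), (42.14713668823242, 24.813796997070312), 85.1934814453125) [ 0.4913 -0.1562  0.053 ]
scene brick 0
scene blue 62 (np.float64(226.5), np.float64(277.9)) [ 0.5139 -0.1818] ((539.6709594726562, -189.76339721679688), (12.852473258972168, 144.2169189453125), 73.837158203125) [ 0.5148 -0.1821  0.03  ]
```

View pics/crop1.png

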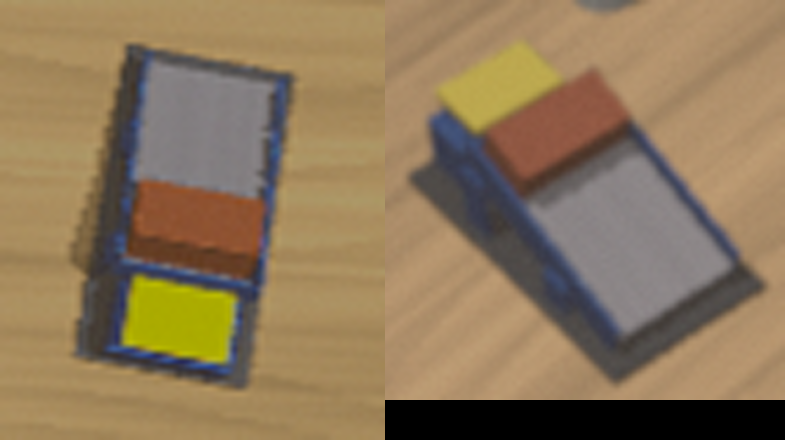

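Crops: the top view shows a clean yellow pad, with the chute pointing away from the robot at yaw ≈ -8° and the pad at about (0.494,-0.153). I swing the arm round the base, turning the tool with it so the finger line ends up along the chute.

```bash
python3 -m pendant '[-0.05,-0.008,0,0,0,0.072,0.08, -0.05,-0.008,0,0,0,0.072,0.08, -0.05,-0.008,0,0,0,0.072,0.08, -0.05,-0.008,0,0,0,0.072,0.08, -0.05,-0.008,0,0,0,0.072,0.08, -0.05,-0.008,0,0,0,0.072,0.08, -0.05,-0.008,0,0,0,0.072,0.08, -0.05,-0.008,0,0,0,0.072,0.08, -0.05,-0.008,0,0,0,0.072,0.08, -0.05,-0.008,0,0,0,0.072,0.08]'
python3 -m pendant '[-0.05,-0.008,0,0,0,0.072,0.08, -0.05,-0.008,0,0,0,0.072,0.08, -0.05,-0.008,0,0,0,0.072,0.08, -0.05,-0.008,0,0,0,0.072,0.08, -0.05,-0.008,0,0,0,0.072,0.08, -0.05,-0.008,0,0,0,0.072,0.08, -0.05,-0.008,0,0,0,0.072,0.08, 0,0,0,0,0,0,0.08]'
cat > go.py <<'E'
from h import *
from scipy.spatial.transform import Rotation as R
np.set_printoptions(precision=4,suppress=True)
pad=np.array([.4935,-.1527]); yaw=np.radians(-8.0); d=np.array([np.cos(yaw),np.sin(yaw)])
org=pad+.039*d
s=r.sense(); q=s["tool_rot"]; M=R.from_quat([q[1],q[2],q[3],q[0]]); m=M.as_matrix()
w=s["opening"]; tgt=np.r_[org+.009*d,.0]; p=np.array(s["tool_pos"])
want=R.from_matrix(np.array([[d[1],d[0],0],[-d[0],d[1],0],[0,0,-1]]).astype(float))
print("t",s["t"],"p",p,"open",w,"F",s["wrist_force"])
print("shift(tool)",m.T@(np.r_[tgt[:2],p[2]]-p),"turn",(M.inv()*want).as_rotvec(),"along",(p[:2]-org)@d,"lat",(p[:2]-org)@[-d[1],d[0]])
E
python3 go.py
```

```text
t: 1.6
tool_pos: [0.5542, 0.3596, 0.1972]
tool_rot: [0.0, 0.479, 0.878, 0.001]
wrist_force: [0.4, 0.4, -0.6]
opening: 0.0799
grasp_force: 0.0
t: 2.4
tool_pos: [0.6212, 0.01, 0.198]
tool_rot: [0.003, 0.687, 0.727, -0.002]
wrist_force: [1.0, -0.8, 0.9]
opening: 0.0803
grasp_force: 0.0Traceback (most recent call last):
  File "go.py", line 8, in <module>
    want=R.from_matrix(np.array([[d[1],d[0],0],[-d[0],d[1],0],[0,0,-1]]).astype(float))
  File "scipy/spatial/transform/_rotation.pyx", line 1143, in scipy.spatial.transform._rotation.Rotation.from_matrix
ValueError: Non-positive determinant (left-handed or null coordinate frame) in rotation matrix 0: [[-0.1392  0.9903  0.    ]
 [-0.9903 -0.1392  0.    ]
 [ 0.      0.     -1.    ]].
```

```bash
sed -i 's/\[\[d\[1\],d\[0\],0\],\[-d\[0\],d\[1\],0\]/[[-d[1],d[0],0],[d[0],d[1],0]/' go.py; python3 go.py
```

```text
t 2.4 p [0.6212 0.01   0.198 ] open 0.08032606681761471 F [ 0.9629 -0.8177  0.8978]
shift(tool) [-0.1647 -0.0895  0.001 ] turn [0.0014 0.0062 0.1957] along 0.0647776265047178 lat 0.17893256532576557
```

```bash
python3 -m pendant '[-0.041,-0.02,0,0,0,0.049,0.08, -0.041,-0.02,0,0,0,0.049,0.08, -0.041,-0.02,0,0,0,0.049,0.08, -0.041,-0.02,0,0,0,0.049,0.08, 0,0,0.025,0,0,0,0.08, 0,0,0.025,0,0,0,0.08, 0,0,0.025,0,0,0,0.08, 0,0,0,0,0,0,0.08, 0,0,0,0,0,0,0.08]'
python3 go.py; python3 - <<'E'
from h import *
for c in("top","scene"): cv2.imwrite(f"pics/{c}2.png",r.read_camera(c)[:,:,::-1])
s=cv2.imread("pics/scene2.png")[150:350,130:350]; t=cv2.imread("pics/top2.png")[200:350,310:450]
cv2.imwrite("pics/crop2.png",np.hstack([cv2.resize(s,(440,400)),cv2.resize(t,(360,400))]))
E
```

```text
t: 3.3
tool_pos: [0.5415, -0.1419, 0.1221]
tool_rot: [-0.0, 0.75, 0.662, -0.0]
wrist_force: [-0.2, -0.5, 0.0]
opening: 0.0796
grasp_force: 0.0
t 3.3 p [ 0.5415 -0.1419  0.1221] open 0.07961262702264568 F [-0.2289 -0.498   0.0329]
shift(tool) [-0.0174  0.0017 -0.    ] turn [-0.0003 -0.      0.0149] along 0.007034488104828936 lat 0.017382230841044396
```

View pics/crop2.png

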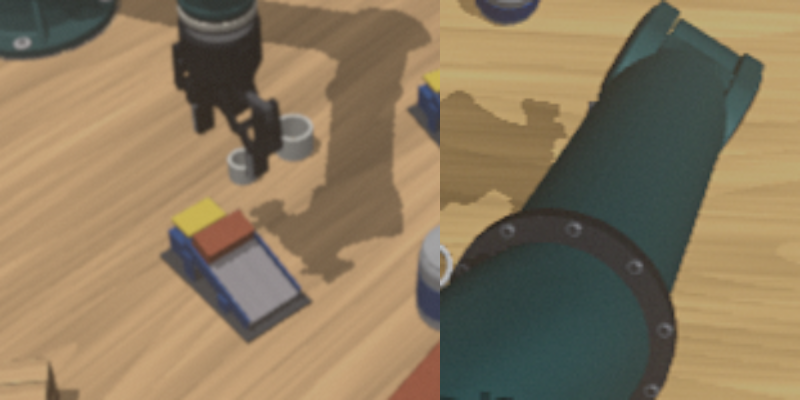

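The scene picture shows the open fingers above and to the left of the dispenser, with the tips still high. In the top picture the arm hides the scene. I correct the lateral offset and lower.

```bash
python3 -m pendant '[-0.009,0.001,0,0,0,0.015,0.08, -0.0085,0.0007,0,0,0,0,0.08, 0,0,0.02,0,0,0,0.08, 0,0,0.02,0,0,0,0.08, 0,0,0.014,0,0,0,0.08, 0,0,0,0,0,0,0.08, 0,0,0,0,0,0,0.08]'
python3 go.py; python3 - <<'E'
from h import *
for c in("top","scene"): cv2.imwrite(f"pics/{c}3.png",r.read_camera(c)[:,:,::-1])
s=cv2.imread("pics/scene3.png")[200:330,180:310]
cv2.imwrite("pics/crop3.png",cv2.resize(s,(600,600),interpolation=cv2.INTER_CUBIC))
E
```

```text
t: 4.1
tool_pos: [0.5408, -0.1601, 0.0681]
tool_rot: [0.0, 0.755, 0.656, -0.0]
wrist_force: [0.6, 0.4, -0.2]
opening: 0.08
grasp_force: 0.0
t 4.1 p [ 0.5408 -0.1601  0.0681] open 0.08002854628789734 F [ 0.5968  0.3965 -0.1959]
shift(tool) [ 0.0008  0.0001 -0.    ] turn [ 0.0002  0.0003 -0.0009] along 0.008894963217294868 lat -0.00075538584711538
```

View pics/crop3.png

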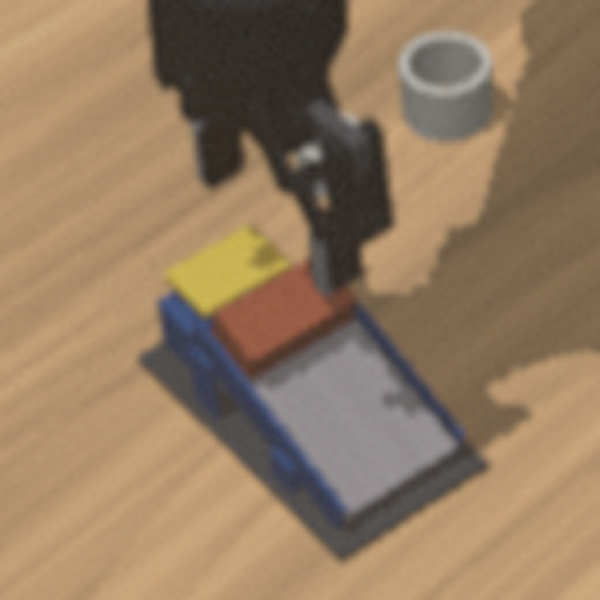

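The fingers line up with the chute. The blocking finger's tip is at crop (340,290), which is pixel (254,263), and the finger shadows fall on the pad and the slide. I check that tip against the calibration.

```bash
python3 - <<'E'
from go import *
c=r.calibration("scene");K=np.array(c["camera_matrix"]);T=np.linalg.inv(np.array(c["world_from_camera"]))
def pr(x): y=K@(T[:3,:3]@x+T[:3,3]); uv=y[:2]/y[2]; return uv,(uv-[180,200])/130*600
for z in(.068,.075,.08,.085):
  for a in(.040,.0545):
    print(z,a,*pr(np.r_[p[:2]+a*d,z]))
n=np.array([-d[1],d[0]])
for nm,x,y,z in(("pad near corners",-.056,-.025,.053),("",-.022,-.025,.053),("",-.022,.025,.053),("",-.056,.025,.053),("slide end",.09,-.032,.016),("",.09,.032,.016)):
    print(nm,pr(np.r_[org+x*d+y*n,z])[1])
E
```

```text
t 4.2 p [ 0.5414 -0.16    0.0687] open 0.07996195738454191 F [-0.5217  0.127  -0.881 ]
shift(tool) [ 0.0006 -0.0005 -0.    ] turn [ 0.0016  0.0003 -0.0006] along 0.009469961452312005 lat -0.0006038435844362173
0.068 0.04 [252.8929 277.081 ] [336.4287 355.7584]
0.068 0.0545 [257.1565 281.0944] [356.1069 374.2818]
0.075 0.04 [252.7015 274.7986] [335.5455 345.2241]
0.075 0.0545 [256.9806 278.8137] [355.2952 363.7554]
0.08 0.04 [252.5639 273.1574] [334.9105 337.6493]
0.08 0.0545 [256.8542 277.1736] [354.7116 356.186 ]
0.085 0.04 [252.4256 271.507 ] [334.2719 330.0323]
0.085 0.0545 [256.727  275.5244] [354.1247 348.5742]
pad near corners [159.8227 274.1468]
 [201.9614 314.9817]
 [290.1206 264.2743]
 [247.5635 224.8555]
slide end [341.2419 519.0721]
 [453.3547 447.7734]
```

The dispenser model matches the picture very well. The fingertips, though, appear about 10 px higher than predicted. I lower 10 mm and use the tip and shadow convergence to settle their height.

```bash
python3 -m pendant '[0,0,0.005,0,0,0,0.08, 0,0,0.005,0,0,0,0.08, 0,0,0,0,0,0,0.08, 0,0,0,0,0,0,0.08]'
python3 go.py; python3 - <<'E'
from h import *
for c in("scene",): cv2.imwrite(f"pics/{c}4.png",r.read_camera(c)[:,:,::-1])
f=lambda i,a,b,c,e:cv2.resize(cv2.imread(i)[a:b,c:e],(400,400),interpolation=cv2.INTER_CUBIC)
cv2.imwrite("pics/crop4.png",np.hstack([f("pics/scene4.png",220,310,200,290),f("pics/top3.png",220,320,330,430)]))
E
```

```text
t: 4.6
tool_pos: [0.5406, -0.1594, 0.0578]
tool_rot: [-0.0, 0.755, 0.656, -0.0]
wrist_force: [0.7, 0.0, -0.4]
opening: 0.08
grasp_force: 0.0
t 4.6 p [ 0.5406 -0.1594  0.0578] open 0.07995520509604603 F [ 0.7241  0.0161 -0.3922]
shift(tool) [ 0.0001  0.0005 -0.    ] turn [-0.0004 -0.0001 -0.0002] along 0.008540572035753417 lat -0.0001041000132446289
```

View pics/crop4.png

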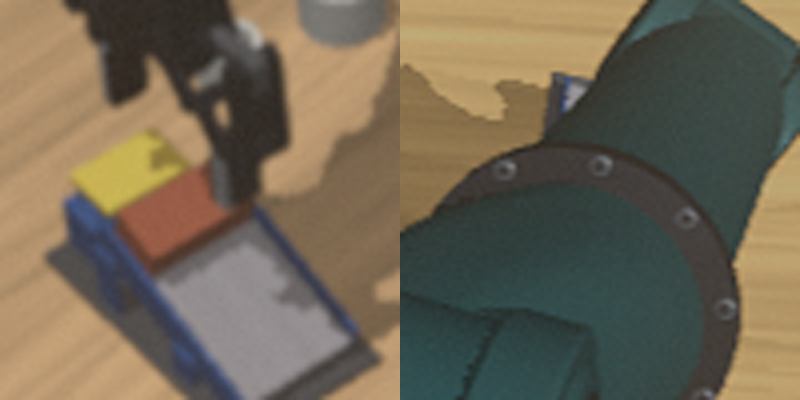

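In the scene crop the finger shadows fall on the pad and at mid-slide, and the tips look to be about 0.08 m up. In the top view the arm hides everything. I lower in small steps watching the wrist force, since an early contact would show a misalignment.

```bash
python3 -m pendant '[0,0,0.004,0,0,0,0.08, 0,0,0,0,0,0,0.08, 0,0,0,0,0,0,0.08]'; python3 -m pendant '[0,0,0.004,0,0,0,0.08, 0,0,0,0,0,0,0.08, 0,0,0,0,0,0,0.08]';  python3 -m pendant '[0,0,0.003,0,0,0,0.08, 0,0,0,0,0,0,0.08, 0,0,0,0,0,0,0.08]'
python3 - <<'E'
from h import *
for c in("scene",): cv2.imwrite(f"pics/{c}5.png",r.read_camera(c)[:,:,::-1])
cv2.imwrite("pics/crop5.png",cv2.resize(cv2.imread("pics/scene5.png")[215:315,195:295],(600,600),interpolation=cv2.INTER_CUBIC))
E
```

```text
t: 4.95
tool_pos: [0.5406, -0.1595, 0.0538]
tool_rot: [-0.0, 0.755, 0.656, -0.0]
wrist_force: [-0.1, -0.9, 0.0]
opening: 0.08
grasp_force: 0.0
t: 5.25
tool_pos: [0.5406, -0.1595, 0.0498]
tool_rot: [-0.0, 0.755, 0.656, -0.0]
wrist_force: [0.3, -0.2, 0.6]
opening: 0.0796
grasp_force: 0.0
t: 5.55
tool_pos: [0.5407, -0.1595, 0.0468]
tool_rot: [-0.0, 0.755, 0.656, -0.0]
wrist_force: [0.2, -0.3, 0.0]
opening: 0.0802
grasp_force: 0.0
```

View pics/crop5.png

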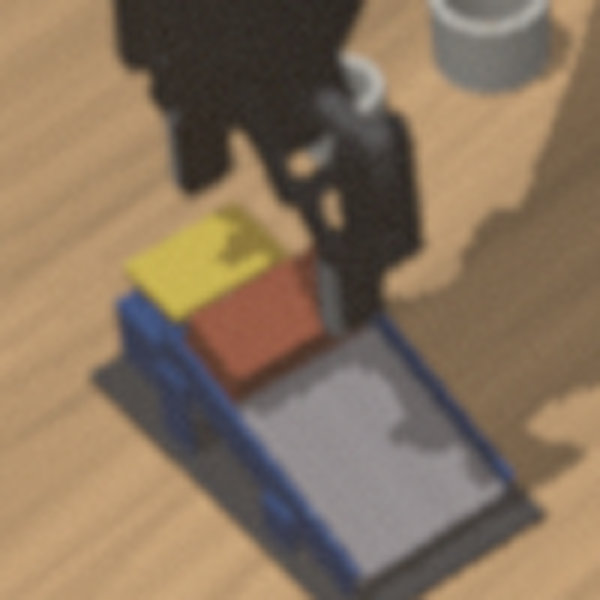

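The tips are still well clear of the pad. Their shadows sit on the pad centre along the chute and shifted sideways, so the alignment is right and only the height is more than expected. I keep lowering under force watch.

```bash
python3 -m pendant '[0,0,0.003,0,0,0,0.08, 0,0,0,0,0,0,0.08]' | egrep 'pos|wrist'; python3 -m pendant '[0,0,0.003,0,0,0,0.08, 0,0,0,0,0,0,0.08]'| egrep 'pos|wrist';  python3 -m pendant '[0,0,0.002,0,0,0,0.08, 0,0,0,0,0,0,0.08]'| egrep 'pos|wrist'
```

```text
tool_pos: [0.5405, -0.1595, 0.0436]
wrist_force: [0.1, 0.2, -0.5]
tool_pos: [0.5404, -0.1595, 0.0405]
wrist_force: [0.9, -0.2, 0.6]
tool_pos: [0.5406, -0.1595, 0.0387]
wrist_force: [-0.2, -0.1, 0.9]
```

```bash
python3 -m pendant '[0,0,0.002,0,0,0,0.08, 0,0,0,0,0,0,0.08]' | egrep 'pos|wrist'; python3 -m pendant '[0,0,0.002,0,0,0,0.08, 0,0,0,0,0,0,0.08]'| egrep 'pos|wrist'
python3 - <<'E'
from h import *
for c in("scene",): cv2.imwrite(f"pics/{c}6.png",r.read_camera(c)[:,:,::-1])
cv2.imwrite("pics/crop6.png",cv2.resize(cv2.imread("pics/scene6.png")[215:315,195:295],(600,600),interpolation=cv2.INTER_CUBIC))
E
```

```text
tool_pos: [0.5406, -0.1595, 0.0367]
wrist_force: [0.2, -0.4, 0.0]
tool_pos: [0.5406, -0.1595, 0.0347]
wrist_force: [-0.5, 0.6, -0.2]
```

View pics/crop6.png

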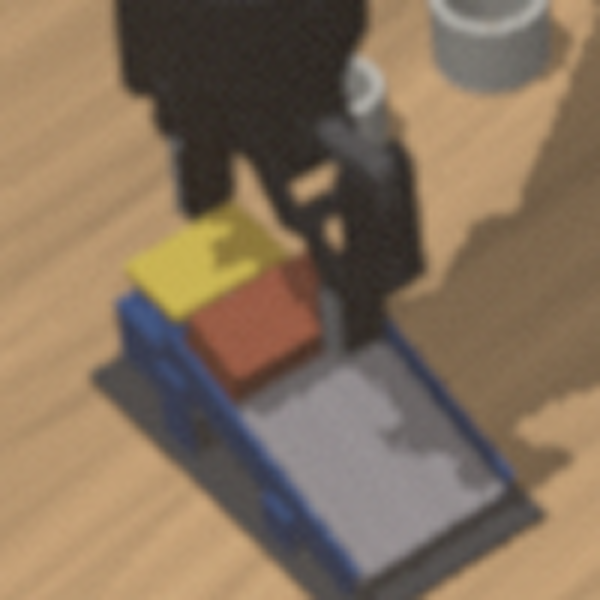

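The front finger's bottom is at (335,352) and the rear one's at (195,213). Their shadows are at chute x ≈ 53 mm and on the pad centre, so the alignment is right, but about 30 mm of height still remains. I continue lowering.

```bash
for i in 1; do python3 -m pendant '[0,0,0.003,0,0,0,0.08, 0,0,0,0,0,0,0.08]' | egrep 'pos|wrist'; python3 -m pendant '[0,0,0.003,0,0,0,0.08, 0,0,0,0,0,0,0.08]'| egrep 'pos|wrist'; python3 -m pendant '[0,0,0.003,0,0,0,0.08, 0,0,0,0,0,0,0.08]'| egrep 'pos|wrist'; done
python3 - <<'E'
from h import *
for c in("scene",): cv2.imwrite(f"pics/{c}7.png",r.read_camera(c)[:,:,::-1])
cv2.imwrite("pics/crop7.png",cv2.resize(cv2.imread("pics/scene7.png")[215:315,195:295],(600,600),interpolation=cv2.INTER_CUBIC))
a=cv2.imread("pics/scene6.png");b=cv2.imread("pics/scene7.png")
for c,i in(("6",a),("7",b)):
    m=r.mark_of("scene","red_brick_center")[:1] if c=="7" else None; print(m)
E
```

```text
tool_pos: [0.5405, -0.1594, 0.0316]
wrist_force: [0.9, 0.2, -0.6]
tool_pos: [0.5405, -0.1594, 0.0285]
wrist_force: [0.2, 0.2, -0.4]
tool_pos: [0.5405, -0.1595, 0.0256]
wrist_force: [-0.4, 0.2, 0.5]
None
[{'uv': [241.2, 267.6], 'score': 0.93}]
```

```bash
python3 -m pendant '[0,0,0.003,0,0,0,0.08, 0,0,0,0,0,0,0.08]' | egrep 'pos|wrist'; python3 -m pendant '[0,0,0.003,0,0,0,0.08, 0,0,0,0,0,0,0.08]'| egrep 'pos|wrist'
python3 - <<'E'
from h import *
for c in("scene",): cv2.imwrite(f"pics/{c}8.png",r.read_camera(c)[:,:,::-1])
f=lambda i,a,b,c,e:cv2.resize(cv2.imread(i)[a:b,c:e],(400,400),interpolation=cv2.INTER_CUBIC)
cv2.imwrite("pics/crop8.png",np.hstack([f("pics/scene8.png",225,295,205,275),f("pics/scene8.png",100,300,130,330)]))
E
```

```text
tool_pos: [0.5405, -0.1594, 0.0226]
wrist_force: [0.1, 1.2, 0.3]
tool_pos: [0.5405, -0.1595, 0.0196]
wrist_force: [-0.5, 0.2, -0.0]
```

View pics/crop8.png

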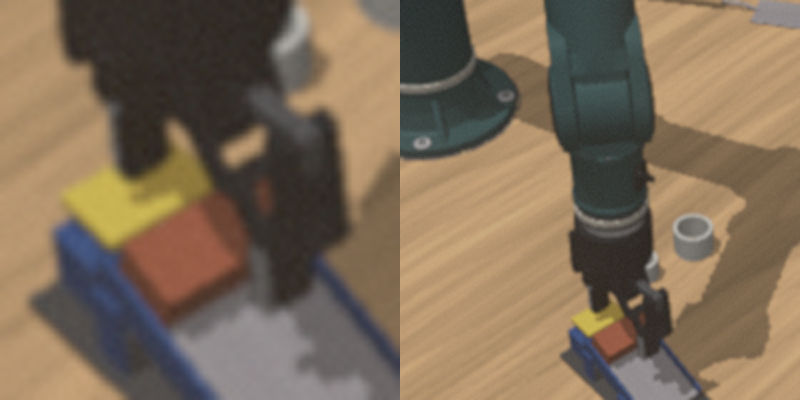

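The rear fingertip is now just above the pad centre, at crop (125,178) and nearly meeting its shadow. The front finger stands downhill of the brick. About 10–15 mm remains, so I continue in small steps.

```bash
python3 -m pendant '[0,0,0.003,0,0,0,0.08, 0,0,0,0,0,0,0.08]' | egrep 'pos|wrist'; python3 -m pendant '[0,0,0.003,0,0,0,0.08, 0,0,0,0,0,0,0.08]'| egrep 'pos|wrist'; python3 -m pendant '[0,0,0.002,0,0,0,0.08, 0,0,0,0,0,0,0.08]'| egrep 'pos|wrist'
```

```text
tool_pos: [0.5405, -0.1595, 0.0166]
wrist_force: [0.0, 0.6, 0.1]
tool_pos: [0.5405, -0.1595, 0.0136]
wrist_force: [-0.7, -0.1, -0.3]
tool_pos: [0.5406, -0.1595, 0.0117]
wrist_force: [-0.4, 0.3, 0.1]
```

```bash
python3 -m pendant '[0,0,0.002,0,0,0,0.08, 0,0,0,0,0,0,0.08]' | egrep 'pos|wrist'; python3 -m pendant '[0,0,0.002,0,0,0,0.08, 0,0,0,0,0,0,0.08]'| egrep 'pos|wrist'; python3 -m pendant '[0,0,0.002,0,0,0,0.08, 0,0,0,0,0,0,0.08]'| egrep 'pos|wrist'
```

```text
tool_pos: [0.5406, -0.1595, 0.0097]
wrist_force: [0.4, -0.2, -0.3]
tool_pos: [0.5408, -0.1596, 0.0078]
wrist_force: [0.0, 0.0, 0.5]
tool_pos: [0.5408, -0.1596, 0.006]
wrist_force: [0.7, -0.2, 2.9]
```

Contact: 2.9 N at TCP z ≈ 0.006. Now the press.

```bash
python3 -m pendant '[0,0,0.002,0,0,0,0.08, 0,0,0,0,0,0,0.08]' | egrep 'pos|wrist'; python3 -m pendant '[0,0,0.002,0,0,0,0.08, 0,0,0,0,0,0,0.08]'| egrep 'pos|wrist'
python3 - <<'E'
from h import *
for c in("scene",): cv2.imwrite(f"pics/{c}9.png",r.read_camera(c)[:,:,::-1])
print(r.mark_of("scene","red_brick_center")[:1])
cv2.imwrite("pics/crop9.png",cv2.resize(cv2.imread("pics/scene9.png")[225:315,205:295],(600,600),interpolation=cv2.INTER_CUBIC))
E
```

```text
tool_pos: [0.5408, -0.1595, 0.004]
wrist_force: [0.2, -0.4, 4.3]
tool_pos: [0.5408, -0.1596, 0.002]
wrist_force: [-0.2, 0.6, 4.8]
[{'uv': [240.7, 268.3], 'score': 0.81}]
```

View pics/crop9.png

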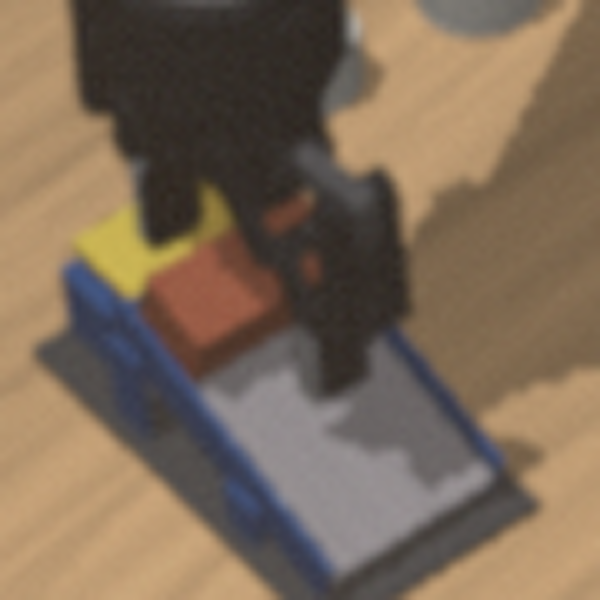

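The rear finger presses the pad at its middle (170,235). The front finger stands on the slide's centre at (340,390), downhill of the brick, which is still in its pocket. I press the rest of the way.

```bash
python3 -m pendant '[0,0,0.002,0,0,0,0.08, 0,0,0,0,0,0,0.08]' | egrep 'pos|wrist'; python3 -m pendant '[0,0,0.001,0,0,0,0.08, 0,0,0,0,0,0,0.08]'| egrep 'pos|wrist'; python3 -m pendant '[0,0,0.001,0,0,0,0.08, 0,0,0,0,0,0,0.08]'| egrep 'pos|wrist|grasp|opening'
cat > m.py <<'E'
from go import *
r.read_camera("scene"); 
for m in r.mark_of("scene","red_brick_center")[:1]:
    o,dd=ray("scene",m["uv"])
    # intersect with brick-centre plane z = .045-.325x+.0147 in chute coords
    k=np.r_[.325*d,1]; t=(.0597+.325*(org@d)-k@o)/(k@dd); q=o+t*dd
    print("brick uv",m["uv"],m["score"],"x",(q[:2]-org)@d,"y",(q[:2]-org)@[-d[1],d[0]],"z",q[2])
E
python3 m.py
```

```text
tool_pos: [0.5408, -0.1596, 0.0001]
wrist_force: [-3.1, 2.7, 6.8]
tool_pos: [0.5409, -0.1596, -0.0004]
wrist_force: [-0.8, 0.9, 9.2]
tool_pos: [0.5409, -0.1595, -0.0006]
wrist_force: [-1.1, 1.7, 16.0]
opening: 0.0802
grasp_force: 8.4
t 10.1 p [ 0.5409 -0.1595 -0.0006] open 0.08017787397728456 F [-1.124   1.7183 16.0252]
shift(tool) [0.0002 0.0001 0.    ] turn [ 0.0001 -0.0012 -0.0007] along 0.008867812282316085 lat -0.0001787437622462684
```

```bash
python3 -m pendant '[0,0,-0.0005,0,0,0,0.08, 0,0,0,0,0,0,0.08]' | egrep 'pos|wrist|grasp|opening'; python3 m.py; python3 - <<'E'
from h import *
im=cv2.cvtColor(r.read_camera("scene"),cv2.COLOR_RGB2BGR); cv2.imwrite("pics/last.png",im)
old=cv2.imread("pics/scene9.png")
for i in(old,im):
    hsv=cv2.cvtColor(i,cv2.COLOR_BGR2HSV)[240:310,205:290]
    m=cv2.inRange(hsv,(0,110,50),(11,255,255)); ys,xs=np.nonzero(m)
    print(len(xs),xs.mean()+205,ys.mean()+240,xs.min()+205,xs.max()+205,ys.min()+240,ys.max()+240)
print(r.search_frame("scene","red_brick")[:2]); print(r.mark_of("scene","red_brick")[:2])
s=r.sense();print(s["wrist_force"],s["grasp_force"])
E
```

```text
tool_pos: [0.5409, -0.1596, -0.0005]
wrist_force: [-1.3, 1.6, 13.0]
opening: 0.0797
grasp_force: 6.4
t 10.4 p [ 0.5409 -0.1596 -0.0005] open 0.07971257619421449 F [-1.3204  1.6165 13.0126]
shift(tool) [0.0002 0.0001 0.    ] turn [ 0.0004 -0.0007 -0.0005] along 0.008897648092185047 lat -0.00019588506869670972
brick uv [247.1, 275.9] 0.84 x 0.026198111300583866 y 0.0005215932378786672 z 0.05118561382731035
295 238.03050847457627 268.9220338983051 227 252 255 280
215 242.06511627906977 277.83720930232556 234 252 265 288
[{'rect': [232.2, 269.5, 17.6, 22.2], 'score': 0.57}]
[{'uv': [247.4, 278.3], 'score': 0.5}]
[-0.37907275  0.66768665 12.5482901 ] 6.474958156468347
```

The brick now reads x ≈ 26 mm, y ≈ 0, so it is stopped against the finger. I hold a moment, then hand in.

```bash
python3 -m pendant '[0,0,0,0,0,0,0.08, 0,0,0,0,0,0,0.08, 0,0,0,0,0,0,0.08, 0,0,0,0,0,0,0.08, 0,0,0,0,0,0,0.08]' | egrep 'pos|wrist|grasp'; python3 m.py && python3 -c "
from station import r
print(r.close_job())"
```

```text
tool_pos: [0.5408, -0.1596, -0.0005]
wrist_force: [-2.0, 1.0, 12.4]
grasp_force: 6.5
t 11.15 p [ 0.5408 -0.1596 -0.0005] open 0.07996674146801064 F [-2.0152  1.0403 12.3784]
shift(tool) [0.0002 0.0002 0.    ] turn [ 0.0002 -0.0008 -0.0006] along 0.008828972248326246 lat -0.00019712469198031196
brick uv [245.1, 279.5] 0.66 x 0.030571727819546236 y -0.008014875564956588 z 0.049764188458647496
the job is handed in; nothing more can be done
None
```

The job is handed in at about 11 s with the red ejector held down at about 12 N and the red brick stopped against the other finger about 26–31 mm down the slide; its last sideways reading was −8 mm (limit ±6 mm, the one before was 0.5 mm), and the hand-in returned no verdict.

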